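# Change over the sampler trays

## Robot

A 6-joint arm with a two-finger parallel gripper is mounted at the origin on the work surface. World frame = base frame: x ahead of the robot, y to its left, z up, the work surface at z = 0. Lengths are in m, angles in rad, forces in N, time in s.
With the tool pointing down it reaches from about 0.375 to 0.9 m from the base axis. Payload 3.1 kg.
Tool frame: the origin (TCP) lies where the fingers leave the gripper's body, on its centre line; the fingertips stand 73 mm ahead of it and the grasp point (between the pads) lies 54 mm ahead of it; z points along the fingers, y is the line along which they close (so a half turn about z gives the same grasp; the last joint's range is limited). The gripper opens to 85 mm and grips with 20 to 120 N. Pads are 22 mm wide; open, the fingers measure 114 mm over their backs; the gripper's body (76 mm by 85 mm) begins 54 mm behind the grasp point. The pads swing forward as they close: fully open they stand 13 mm farther back than shut.
Start: joints at [-1.28, 0.527, 1.433, -0, 1.181, -0.178], TCP at [0.283, -0.557, 0.304] pointing down, gripper open.
Joint ranges: [-3.08, 3.08], [-0.75, 2.2], [0.22, 2.44], [-1.43, 4.57], [0, 2.65], [-2.85, 2.85]. Speed limits (rad/s): [2.79, 2.79, 3.14, 3.14, 3.14, 3.14].

## Interface

Orientations are given as a unit quaternion [x, y, z, w].
In Python, from station import manip gives the robot as it stands.
- The arm moves only by the tool step_arm, never from a script. Its argument "moves" is one flat list of numbers, 5 for each row, row after row: the opening, from 0 (shut) to 1 (fully open), then the shift along the world's x, y, z scaled (see below), then the turn about the world's z scaled (see below). In form: [fingers, x, y, z, yaw, fingers, x, y, z, yaw, ...]. A call has 1 to 12 rows; each row is the pose to reach, as a shift and turn from the pose commanded when the call began, turning the shorter way round; what a row does not reach only later rows make up. The controller multiplies each number of a shift by 200 mm and each number of a turn by pi rad. A row lasts 1/8 s, in which the tool goes at most 62.5 mm and 10.7 degrees, less where a joint would pass 70% of its speed; a pose out of reach is approached as far as the arm can. A call with a number of a shift or a turn outside -1 to 1 is refused whole. A call with a gripper value outside its range is refused whole. The fingers move at their own pace and stop on an object; "grip_force" is the grip in N (left out, the last holds). Time passes only in rows, so rows that repeat a pose let the fingers close. It gives the time, the measured TCP pose, the force, the opening and the grip force at its end, in the units of the state.
- manip.sense(): the state, without advancing time (a new reading comes with each control period).
- manip.snapshot(name): name is "scene" or "top"; returns a dict with "color" (384x512x3 uint8, blue, green, red), "z_map" (384x512 float32, m along the optical axis (not along the pixel's ray), 0 where there is no reading), "fovy" (degrees; the focal length in pixels is half the picture's height over the tangent of half this angle, whatever the lens; pixels are square), "cx", "cy" (the principal point, pixels), "R" (3x3) and "t" (3): a world point X has camera coordinates R X + t. Camera axes: x right, y down, z forward; pixel columns grow to the right and rows downward; lengths in m; the calibration is good to about 2 mm. A picture is of the moment at which its call begins.
- manip.sign_off(): hands the job in; it is judged then, once.
The state is a dict: "t": time; "q": joint angles; "qd": joint speeds; "tau": joint torques, N m; "tcp_pos": TCP position; "tool_rot": TCP orientation; "force": force on the tool from outside, world axes, zero at the start; "ft_torque": the same for the moment, N m; "finger_gap": opening from 0.0 (shut) to 1.0 (fully open); "gripper_force": force on a finger pad.
Only numpy, scipy, OpenCV 4.12 (cv2) and the standard library are available. Lean on these libraries where they do the work, as an engineer would, in place of code of your own. Each camera call takes 0.05 s, during which the arm holds its last target. There are 200 camera calls.

## Task

Only one sampler tray may stand out at a time: first push the jar tray, which was left standing open, all the way home, then hook a fingertip behind the front lip of the tube tray and gently draw it out along its rails as far as it goes. Leave both trays like that and step clear. Use only the fingertips: grip nothing, do not touch the tubes and jars, which must stay standing in their trays, and leave the flask, beaker and weight alone.

Things in the scene. Friction and masses are not known exactly. Their poses are not given: they have to be found in the camera images.
- tube_unit: Sampler bay of the tube tray, fixed to the bench: grey bed 300 x 150 mm, two side rails (tops 32 mm high), white housing 90 mm high at its rear, from 245 mm behind the lip of the closed tray. Origin: on the bench under the middle of the tray's lip when fully home. Its x axis points along the rails into the bay (home), z up; the tray comes out along its -x, towards the robot.
- tube_lip (a point): Middle of the top edge of the tube tray's front lip, 60 mm above the bench; moves with the tray; axes as the unit's. The lip is upright, 126 mm wide, 8 mm thick (from 5 mm in front of this point to 3 mm behind it), reaching from 10 to 60 mm above the bench: a white plate (tube_tray_c0) with a grey front face (tube_tray_c1). Behind it (+x) is an empty finger bay.
- tube_tray (a joint): How far the tube tray is drawn out, m: 0 fully home, 0.12 at its front stop. Starts home. Slides stiffly (about 2.5 N friction, slow-moving) and stays where it is left; tray 450 g plus four tubes.
- jar_unit: The other sampler bay, the same in form and size as tube_unit, holding the jar tray. Fixed to the bench, on the other side; which bay stands left and which right varies. Same origin and axes.
- jar_lip (a point): Middle of the top edge of the jar tray's front lip; lip, finger bay and heights the same as for tube_lip (plate jar_tray_c0, front face jar_tray_c1). Behind the bay is a flat floor with two jars side by side instead of the plate with holes. The jars' near edges are at least 67 mm behind this point.
- jar_tray (a joint): How far the jar tray stands out, m: 0 fully home against its stop, 0.12 fully out. Starts 0.05 to 0.085 out. Same friction as the other.
- tube0: Amber sample tube with white screw cap, 29 mm diameter (cap 34 mm), 115 mm tall, loose in a hole of the tube tray, standing on the tray floor 16 mm above the bench. Origin: centre of its underside; z along its axis.
- tube1: As tube0.
- tube2: As tube0.
- tube3: As tube0.
- jar0: Squat lidded jar, 52 mm diameter, 75 mm tall, standing loose on the floor of the jar tray (16 mm above the bench). Origin: centre of its underside.
- jar1: As jar0.
- flask: Amber conical flask, 82 mm wide at its foot, 122 mm tall, on the bench beside the bays. Origin: centre of its underside.
- beaker: Glass beaker, 70 mm across the rim, 90 mm tall, on the bench beside the bays, on the other side from the flask. Origin: centre of its underside.
- weight: Steel balance weight with a knob, 38 mm diameter, 47 mm tall, on the bench in front of the bays, near the middle. Origin: centre of its underside.
- tube_bay (a point): Middle of the floor of the tube tray's finger bay, 16 mm above the bench, 32 mm behind the lip's middle; moves with the tray; axes as the unit's. The bay is 58 mm long (3 to 61 mm behind tube_lip), 116 mm wide, side and cross walls 38 mm high. From 80 mm behind the lip is a plate with nine holes (top 60 mm above the bench) for the tubes; first tubes 87 mm behind.

How it is judged:
By the outcome, as a careful person would: the job done as asked, in the order asked, and still so for the second after the job is handed in, with the robot touching nothing.
It also fails if it takes over 50 s, if anything falls off the work surface, if the arm or the gripper's body presses on something with over 40 N, if the wrist force passes 120 N, or if a joint passes its speed limit or range.

## Working session

There is one attempt and no reset: what is moved stays moved. The work goes in short steps, Python scripts to look and compute and a tool call to move; the robot and the scene stay as the last step left them, time stands still between calls to the robot, and variables do not carry over. Pictures are saved under pics/ and viewed, at most 10 in all, crops included, and the job is handed in when it is done.

Besides the shell and the picture viewer there is one more tool, called after "Request:" as name(argument=value, ...) on one line, values as JSON. step_arm: Moves the arm, as the interface text tells. Its arguments: {"type":"object","properties":{"moves":{"type":"array","items":{"type":"number"}},"grip_force":{"type":"number"}},"required":["moves"]}

```bash
mkdir -p pics; cat > h.py <<'E'
import numpy as np, cv2
from station import manip
def snap(n,name):
    s=manip.snapshot(n); np.savez('pics/'+name+'.npz',**s); cv2.imwrite('pics/'+name+'.png',s['color']); return s
def world(s,u,v,z=None):
    f=192/np.tan(np.radians(float(s['fovy']))/2); r=np.array([(u-s['cx'])/f,(v-s['cy'])/f,1.]); R,t=s['R'],s['t']
    if z is None:
        d=s['z_map'][int(v),int(u)]; return R.T@(r*d-t)
    c=-R.T@t; w=R.T@r; return c+w*(z-c[2])/w[2]
E
python3 - <<'E'
from h import *
a=snap('top','top0');b=snap('scene','scene0')
print(manip.sense()); print(-a['R'].T@a['t'],-b['R'].T@b['t'])
E
```

```text
{'t': 0.1, 'q': array([-1.27951401e+00,  5.28372237e-01,  1.43375984e+00, -1.83507631e-05,
        1.18140568e+00, -1.78506084e-01]), 'qd': array([ 0.00099695,  0.00038138, -0.0013921 ,  0.00155898,  0.00079628,
        0.00160861]), 'tau': array([ 4.77833316e-05, -4.43305242e+01, -1.78585732e+01, -3.16531468e-04,
        3.90376095e-03,  1.66037313e-05]), 'tcp_pos': array([ 0.28281008, -0.55679532,  0.30303649]), 'tool_rot': array([ 9.72537698e-01,  2.32743378e-01, -6.32829560e-05, -9.70527984e-04]), 'force': array([ 0.61952497,  0.11982815, -0.27226825]), 'ft_torque': array([-0.01920258,  0.0026539 , -0.03443381]), 'gripper_force': 0.0, 'finger_gap': 1.001515268907508}
[0.43416849 0.01324661 1.37345517] [1.0541197  0.70846074 0.86915222]
```

View pics/top0.png

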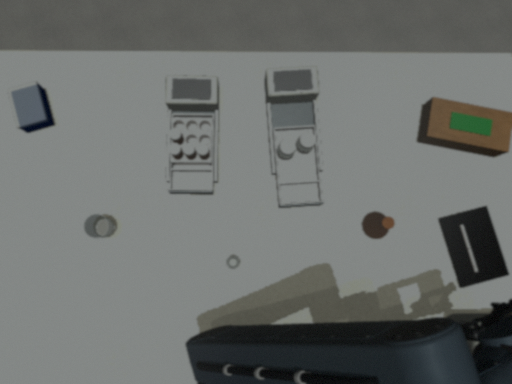

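View pics/scene0.png

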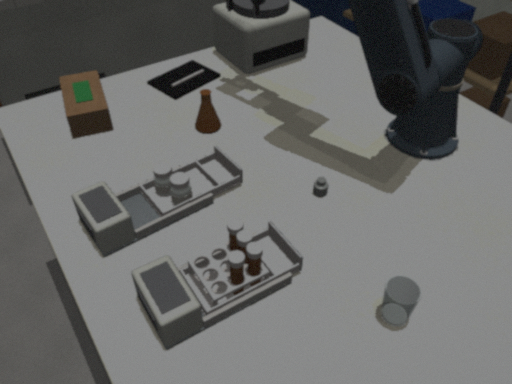

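The top view shows the tube bay on the left (lip about (191,192)) and the jar bay on the right (lip about (300,205), drawn out). The weight is at (233,261). I'll enlarge the bays.

```bash
python3 - <<'E'
from h import *
s=np.load('pics/top0.npz'); c=s['color'][60:215,155:335]
cv2.imwrite('pics/crop0.png',cv2.resize(np.clip(c*1.3,0,255).astype('uint8'),None,fx=3.8,fy=3.8,interpolation=cv2.INTER_CUBIC))
for u,v in [(170,191),(191,191),(213,191),(278,206),(300,204),(321,204),(233,261),(191,183),(298,195)]: print(u,v,world(s,u,v).round(4),world(s,u,v,.06).round(4))
E
```

```text
170 191 [0.6114 0.2045 0.0544] [0.6107 0.2037 0.06  ]
191 191 [0.6109 0.1445 0.0578] [0.6106 0.1443 0.06  ]
213 191 [0.6184 0.0849 0.0012] [0.6105 0.0819 0.06  ]
278 206 [ 0.5715 -0.1063  0.0185] [ 0.5673 -0.1026  0.06  ]
300 204 [ 0.5737 -0.1664  0.0525] [ 0.5729 -0.1654  0.06  ]
321 204 [ 0.576  -0.2307  0.0302] [ 0.5728 -0.2253  0.06  ]
233 261 [0.4134 0.0251 0.0485] [0.4136 0.025  0.06  ]
191 183 [0.6398 0.1487 0.0187] [0.6336 0.1445 0.06  ]
298 195 [ 0.6044 -0.1662  0.0145] [ 0.5987 -0.1602  0.06  ]
```

View pics/crop0.png

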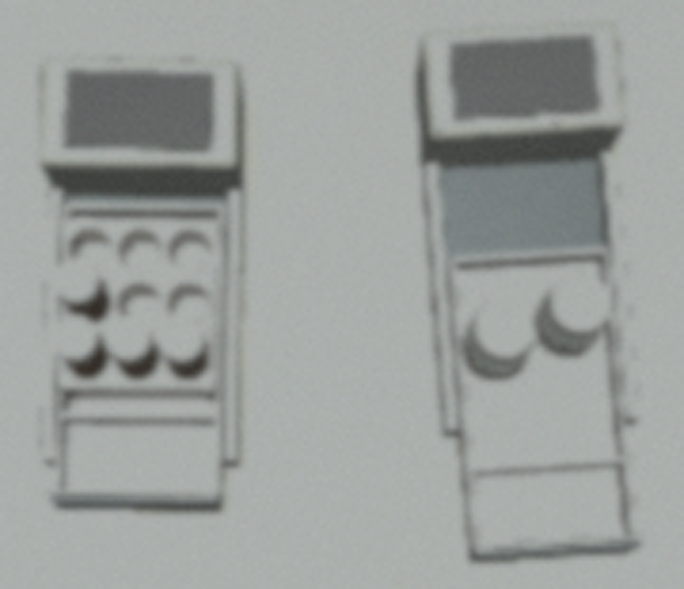

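```bash
python3 - <<'E'
from h import *
s=np.load('pics/top0.npz')
W=lambda x,y,z: world(s,155+x/3.8,60+y/3.8,z)
for n,l,r,hl,hr in [('tube',(53,498),(222,501),(44,166),(237,164)),('jar',(470,551),(636,541),(428,137),(618,124))]:
    L,R=W(*l,.06),W(*r,.06);HL,HR=W(*hl,.09),W(*hr,.09)
    for a,b in((L,R),(HL,HR)):
        d=a-b;print(n,'mid',((a+b)/2).round(4),'w',np.linalg.norm(d).round(4),'yaw',np.arctan2(-d[0],d[1]).round(4))
    print(' axis yaw',np.arctan2(*((HL+HR-L-R)[[1,0]])).round(4),'dist',np.linalg.norm((HL+HR-L-R)[:2])/2)
E
```

```text
tube mid [0.6093 0.1437 0.06  ] w 0.126 yaw -0.0191
tube mid [0.8583 0.1416 0.09  ] w 0.1443 yaw 0.014
 axis yaw -0.0083 dist 0.24903690188961514
jar mid [ 0.5738 -0.167   0.06  ] w 0.1249 yaw 0.0585
jar mid [ 0.8863 -0.1465  0.09  ] w 0.1445 yaw 0.0744
 axis yaw 0.0656 dist 0.3131382109624441
```

Request:
step_arm(moves=[0, 0.5, 0.8, 0, -0.1287, 0, 0.5, 0.8, 0, -0.1287, 0, 0.5, 0.8, 0, -0.1287, 0, 0.5, 0.95, 0, -0.1287, 0, 0.9, 1, 0, -0.1287, 0, 0.9, 1, 0, -0.1287, 0, 0.9, 1, 0, -0.1287, 0, 0.9, 1, 0, -0.1287, 0, 0.9, 1, 0, -0.1287])

```text
t: 1.23
tcp_pos: [0.4617, -0.3578, 0.3038]
tool_rot: [0.999, 0.032, -0.0, -0.0]
force: [0.9, 0.1, 0.2]
finger_gap: 0.003
gripper_force: 0.0
```

Request:
step_arm(moves=[0, 0.34, 0.94, 0, 0, 0, 0.34, 0.94, 0, 0, 0, 0.34, 0.94, 0, 0, 0, 0.34, 0.94, 0, 0, 0, 0.34, 0.94, -0.3, 0, 0, 0.34, 0.94, -0.6, 0, 0, 0.34, 0.94, -0.8, 0, 0, 0.34, 0.94, -0.94, 0, 0, 0.34, 0.94, -0.94, 0])

```text
t: 2.35
tcp_pos: [0.5294, -0.1701, 0.114]
tool_rot: [0.999, 0.032, -0.002, -0.001]
force: [-0.5, 0.4, -0.1]
finger_gap: 0.001
gripper_force: 0.0
```

```bash
python3 - <<'E'
from h import *
print(manip.sense()['tcp_pos'],manip.sense()['force'])
a=snap('top','top1');b=snap('scene','scene1')
c=b['color'][100:340,60:380]
cv2.imwrite('pics/c1.png',cv2.resize(c,None,fx=2.4,fy=2.4,interpolation=cv2.INTER_CUBIC))
E
```

```text
[ 0.5293541  -0.17013924  0.11400372] [-0.46200699  0.42331125 -0.11637713]
```

View pics/c1.png

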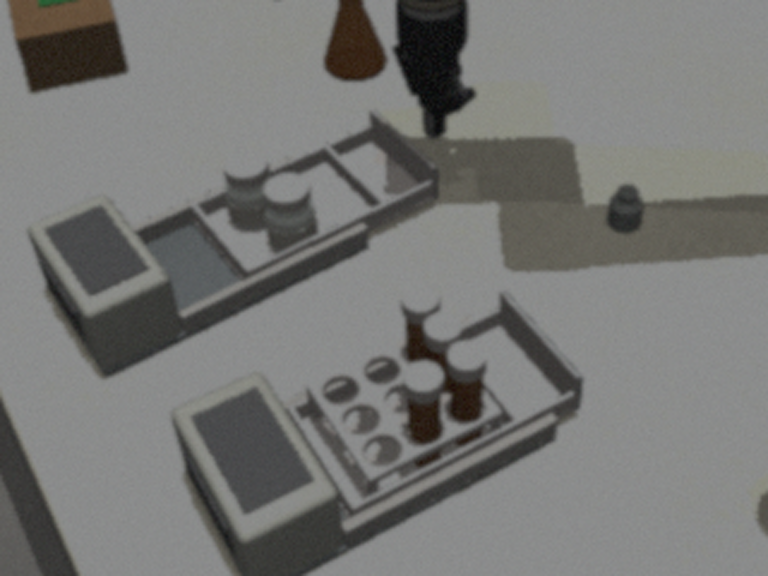

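The shut fingertips at (435,130) in the crop stand in front of the middle of the jar lip (about (407,155)). Now a slow push.

Request:
step_arm(moves=[0, 0.04, 0.002, 0, 0, 0, 0.08, 0.005, 0, 0, 0, 0.11, 0.007, 0, 0, 0, 0.135, 0.009, 0, 0, 0, 0.16, 0.01, 0, 0, 0, 0.185, 0.012, 0, 0, 0, 0.21, 0.014, 0, 0, 0, 0.235, 0.015, 0, 0, 0, 0.26, 0.017, 0, 0, 0, 0.285, 0.019, 0, 0, 0, 0.31, 0.02, 0, 0, 0, 0.335, 0.022, 0, 0])

```text
t: 3.95
tcp_pos: [0.5981, -0.1646, 0.1157]
tool_rot: [0.999, 0.033, -0.0, -0.0]
force: [-4.0, 1.2, 0.5]
finger_gap: 0.001
gripper_force: 1.4
```

Request:
step_arm(moves=[0, 0.025, 0.002, 0, 0, 0, 0.05, 0.003, 0, 0, 0, 0.075, 0.005, 0, 0, 0, 0.095, 0.006, 0, 0, 0, 0.11, 0.007, 0, 0])

```text
t: 4.58
tcp_pos: [0.6202, -0.1634, 0.1157]
tool_rot: [0.999, 0.033, -0.0, -0.0]
force: [-2.7, 1.6, 0.3]
finger_gap: -0.001
gripper_force: 1.3
```

Request:
step_arm(moves=[0, 0.01, 0.001, 0, 0, 0, 0.02, 0.001, 0, 0, 0, 0.03, 0.002, 0, 0])

```text
t: 4.95
tcp_pos: [0.6232, -0.1632, 0.1158]
tool_rot: [0.999, 0.033, -0.004, -0.0]
force: [-12.0, -1.7, 6.4]
finger_gap: -0.001
gripper_force: 6.0
```

Request:
step_arm(moves=[0, 0.005, 0, 0, 0, 0, 0.005, 0, 0, 0])

```text
t: 5.2
tcp_pos: [0.6233, -0.1633, 0.1158]
tool_rot: [0.999, 0.033, -0.005, -0.001]
force: [-11.7, -1.0, 5.4]
finger_gap: 0.002
gripper_force: 5.7
```

Firm contact with no further travel: the jar tray is home. I'll back off, rise and look while crossing over.

Request:
step_arm(moves=[0, -0.1, -0.01, 0, 0, 0, -0.25, -0.015, 0, 0, 0, -0.25, 0, 0.3, 0, 0, -0.25, 0, 0.65, 0, 0, -0.25, 0, 0.65, 0, 0, -0.1, 0.3, 0.65, -0.0236, 0, 0, 0.6, 0.65, -0.0236, 0, 0, 0.9, 0.65, -0.0236, 0, 0, 1, 0.65, -0.0236, 0, 0, 1, 0.65, -0.0236])

```text
t: 6.45
tcp_pos: [0.6273, 0.0382, 0.2456]
tool_rot: [1.0, -0.003, 0.0, 0.0]
force: [0.3, 0.1, 0.4]
finger_gap: -0.0
gripper_force: 0.0
```

```bash
python3 - <<'E'
from h import *
print(manip.sense()['tcp_pos'])
a=snap('top','top2')
b=snap('scene','scene2')
cv2.imwrite('pics/c2.png',np.vstack([cv2.resize(x,None,fx=k,fy=k,interpolation=cv2.INTER_CUBIC)[:300,:640] for x,k in((a['color'][60:215,155:335],2),(b['color'][100:300,60:340],2))][1:]))
s=b
for u,v in[(0,0)]: pass
E
```

```text
[0.6272605  0.03821281 0.24559403]
```

View pics/c2.png

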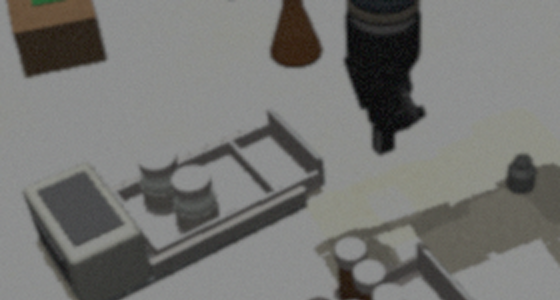

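The jar tray is home (its lip at (295,150) is just past the rail end) and both jars stand. Next: above the tube bay, then down into it.

Request:
step_arm(moves=[0, 0.05, 0.3, 0, 0, 0, 0.05, 0.53, 0, 0, 0, 0.05, 0.53, 0, 0, 0, 0.05, 0.53, -0.2, 0, 0, 0.05, 0.53, -0.35, 0, 0, 0.05, 0.53, -0.35, 0])

```text
t: 7.3
tcp_pos: [0.6358, 0.1401, 0.1733]
tool_rot: [1.0, -0.006, -0.003, 0.001]
force: [-0.3, 0.0, 0.0]
finger_gap: -0.0
gripper_force: 0.0
```

```bash
python3 - <<'E'
from h import *
print(manip.sense()['tcp_pos'])
b=snap('scene','scene3'); c=b['color'][180:340,110:330]
cv2.imwrite('pics/c3.png',cv2.resize(c,None,fx=3,fy=3,interpolation=cv2.INTER_CUBIC))
E
```

```text
[0.63580416 0.14012684 0.17330436]
```

View pics/c3.png

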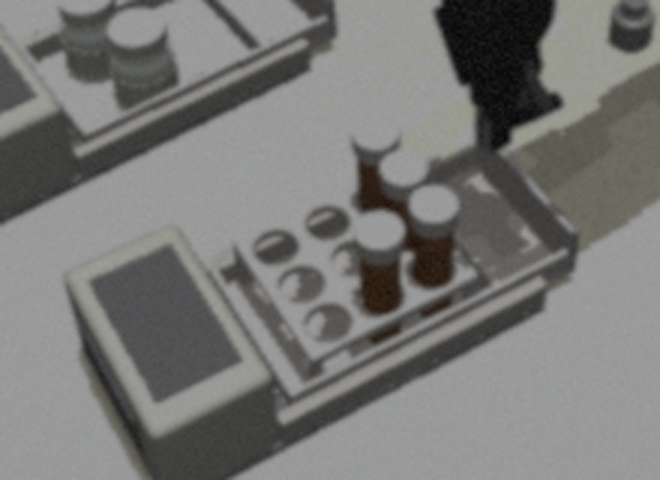

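Fingertips (about (488,148) in the crop) hang above the finger bay; all four tubes are upright. Descending gently.

Request:
step_arm(moves=[0, 0.01, 0, -0.12, 0, 0, 0.01, 0, -0.22, 0, 0, 0.01, 0, -0.3, 0, 0, 0.01, 0, -0.34, 0, 0, 0.01, 0, -0.34, 0])

```text
t: 7.98
tcp_pos: [0.6387, 0.1429, 0.1074]
tool_rot: [1.0, -0.004, -0.001, 0.0]
force: [0.2, -0.0, -0.6]
finger_gap: 0.001
gripper_force: 0.0
```

Request:
step_arm(moves=[0, -0.025, 0, 0, 0, 0, -0.05, 0, 0, 0, 0, -0.075, 0, 0, 0, 0, -0.1, 0.001, 0, 0, 0, -0.12, 0.001, 0, 0, 0, -0.14, 0.001, 0, 0, 0, -0.16, 0.001, 0, 0, 0, -0.18, 0.001, 0, 0])

```text
t: 8.98
tcp_pos: [0.6031, 0.1432, 0.1082]
tool_rot: [1.0, -0.004, 0.0, -0.0]
force: [2.3, 1.0, 2.3]
finger_gap: -0.002
gripper_force: 1.3
```

Request:
step_arm(moves=[0, -0.025, 0, 0, 0, 0, -0.05, 0, 0, 0, 0, -0.075, 0, 0, 0, 0, -0.1, 0.001, 0, 0, 0, -0.125, 0.001, 0, 0, 0, -0.15, 0.001, 0, 0, 0, -0.175, 0.001, 0, 0, 0, -0.2, 0.002, 0, 0, 0, -0.225, 0.002, 0, 0, 0, -0.25, 0.002, 0, 0, 0, -0.275, 0.002, 0, 0, 0, -0.3, 0.002, 0, 0])

```text
t: 10.48
tcp_pos: [0.5426, 0.1437, 0.1079]
tool_rot: [1.0, -0.004, -0.0, -0.0]
force: [2.8, 1.1, 0.9]
finger_gap: -0.002
gripper_force: 1.4
```

```bash
python3 - <<'E'
from h import *
print(manip.sense()['tcp_pos'])
b=snap('scene','scene4'); c=b['color'][150:350,110:370]
cv2.imwrite('pics/c4.png',cv2.resize(c,None,fx=3,fy=3,interpolation=cv2.INTER_CUBIC))
E
```

```text
[0.54258754 0.14367708 0.10786822]
```

View pics/c4.png

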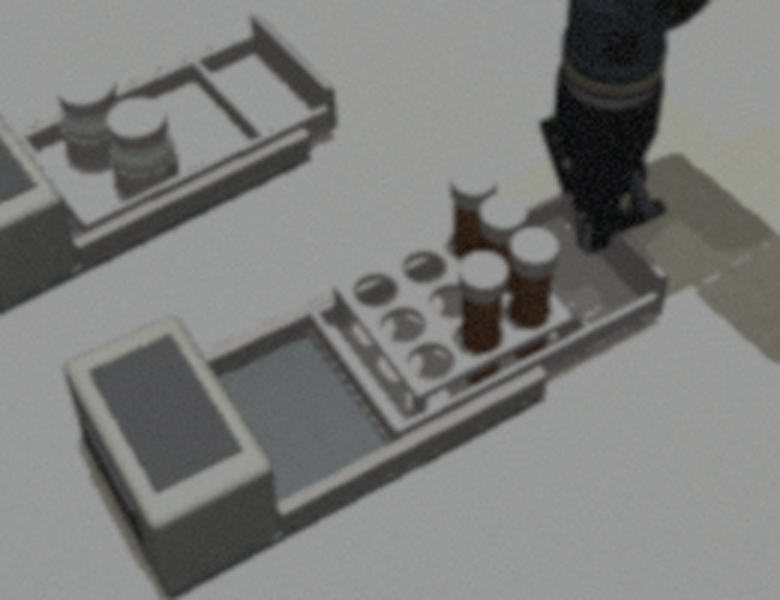

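The tube tray is sliding out squarely (lip end at (660,285)). The tubes stand and the tip is in the bay at (592,240). I'll keep drawing, creeping at the end.

Request:
step_arm(moves=[0, -0.025, 0, 0, 0, 0, -0.05, 0, 0, 0, 0, -0.075, 0, 0, 0, 0, -0.1, 0.001, 0, 0, 0, -0.12, 0.001, 0, 0, 0, -0.135, 0.001, 0, 0, 0, -0.15, 0.001, 0, 0])

```text
t: 11.4
tcp_pos: [0.5128, 0.1437, 0.1079]
tool_rot: [1.0, -0.004, 0.0, 0.0]
force: [1.8, 0.9, -1.1]
finger_gap: -0.002
gripper_force: 1.3
```

Request:
step_arm(moves=[0, -0.015, 0, 0, 0, 0, -0.03, 0, 0, 0, 0, -0.04, 0, 0, 0, 0, -0.05, 0, 0, 0])

```text
t: 11.9
tcp_pos: [0.5046, 0.1437, 0.108]
tool_rot: [1.0, -0.004, 0.002, -0.0]
force: [7.2, 0.2, -3.7]
finger_gap: 0.003
gripper_force: 3.6
```

Request:
step_arm(moves=[0, -0.01, 0, 0, 0, 0, -0.015, 0, 0, 0, 0, -0.015, 0, 0, 0])

```text
t: 12.28
tcp_pos: [0.5043, 0.1437, 0.1083]
tool_rot: [1.0, -0.004, 0.005, -0.0]
force: [9.6, 0.2, -5.7]
finger_gap: -0.003
gripper_force: 4.6
```

At the front stop. Now I'll free the tip from the lip, rise straight up, and look.

Request:
step_arm(moves=[0, 0.03, 0, 0, 0, 0, 0.08, 0, 0, 0, 0, 0.08, 0, 0, 0, 0, 0.08, 0, 0.15, 0, 0, 0.08, 0, 0.4, 0, 0, 0.08, 0, 0.7, 0, 0, 0, -0.2, 0.8, 0, 0, -0.2, -0.5, 0.8, 0, 0, -0.3, -0.8, 0.8, 0, 0, -0.3, -0.8, 0.8, 0, 0, -0.3, -0.8, 0.8, 0])

```text
t: 13.65
tcp_pos: [0.4395, -0.0165, 0.2679]
tool_rot: [1.0, -0.005, -0.0, -0.0]
force: [-0.2, 0.1, -0.2]
finger_gap: 0.0
gripper_force: 0.0
```

```bash
python3 - <<'E'
from h import *
print(manip.sense()['tcp_pos'])
a=snap('top','top5');b=snap('scene','scene5')
k=lambda c,f:cv2.resize(c,None,fx=f,fy=f,interpolation=cv2.INTER_CUBIC)
A=k(a['color'][60:280,155:335],2.2);B=k(b['color'][100:340,60:240+60],1.65)
h=min(A.shape[0],B.shape[0]);cv2.imwrite('pics/c5.png',np.hstack([A[:h],B[:h]]))
E
```

```text
[ 0.43953244 -0.01647088  0.26788768]
```

View pics/c5.png

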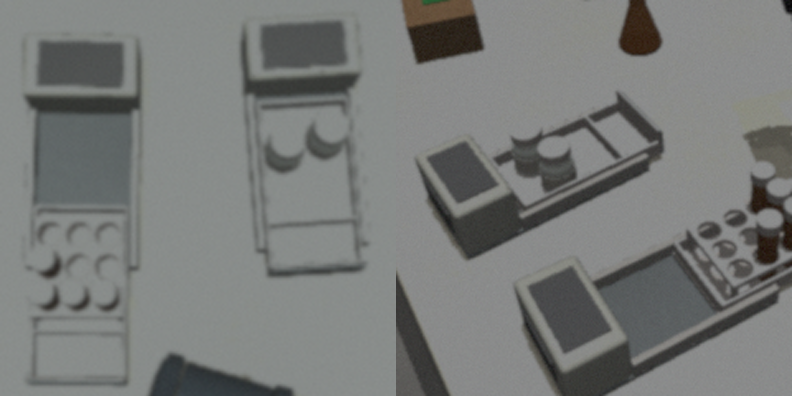

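Jar tray home (lip y≈271 px), tube tray out (lip y≈382 px), tubes and jars standing, arm clear. One numeric check before I hand in.

```bash
python3 - <<'E'
from h import *
s=np.load('pics/top5.npz')
for n,u,v,h in(('tube',78,381,(.8583,.1416)),('jar',315,270,(.8863,-.1465))):
    p=world(s,155+u/2.2,60+v/2.2,.06);print(n,p.round(4),np.hypot(*(p[:2]-h))-.25)
print(manip.sign_off())
E
```

```text
tube [0.4913 0.1443 0.06  ] 0.1170567557669358
jar [ 0.6341 -0.1614  0.06  ] 0.002614521333201447
the job is handed in; nothing more can be done
None
```

The job is handed in: the jar tray was pushed home against its stop first, then the tube tray was drawn out to its front stop. The final camera check put the jar tray within 3 mm of home and the tube tray about 117 mm out (stop at 120 mm), with the tubes and jars standing and the arm clear at about 14 s.

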